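# Zero the dial, then seat the square in the squareness checker and hold it

## Robot

A 6-joint arm with a two-finger parallel gripper is mounted at the origin on the work surface. World frame = base frame: x ahead of the robot, y to its left, z up, the work surface at z = 0. Lengths are in mm, angles in rad, forces in N, time in s.
With the tool pointing down it reaches from about 325 to 875 mm from the base axis. Payload 4.4 kg.
Tool frame: the origin (TCP) lies at the very end of the fingers, on their centre line; the grasp point (between the pads) lies 19 mm behind it; z points along the fingers, y is the direction in which the jaws open and shut (so a half turn about z gives the same grasp; the last joint's range is limited). The gripper opens to 85 mm and grips with 20 to 120 N. Pads are 22 mm wide; open, the fingers measure 114 mm over their backs; the gripper's body (76 mm by 85 mm) begins 54 mm behind the grasp point. The pads swing forward as they close: fully open they stand 13 mm farther back than shut.
Start: joints at [-1.355, 0.207, 1.542, -0, 1.393, -0.15], TCP at [205.663, -536.964, 231.282] pointing down, gripper open.
Joint ranges: [-2.73, 2.73], [-0.86, 2.22], [0.23, 2.46], [-1.11, 4.25], [0.08, 2.63], [-2.82, 2.82]. Speed limits (rad/s): [2.79, 2.79, 3.14, 3.14, 3.14, 3.14].

## Interface

Orientations are given as a unit quaternion [w, x, y, z].
In Python, from cell import r, eyes gives the robot as it stands. The module is installed in compiled form; this text tells all that it offers.
- The arm moves only by the tool jog_arm, never from a script. Its argument "increments" is a list that holds one entry, the list of rows, each a list of 7 numbers: the turn, a rotation vector about the tool's x, y, z in degrees, then the shift along the tool's x, y, z in mm, then the closure, from 0 (fully open) to 1 (shut). In form: [[[ax, ay, az, dx, dy, dz, fingers], ...]]. A call has 1 to 20 rows; each row is the pose to reach, as a shift and turn from the pose commanded when the call began, along the tool's axes at that moment; what a row does not reach only later rows make up. A row lasts 1/10 s, in which the tool goes at most 50 mm and 8.59 degrees, less where a joint would pass 70% of its speed; a pose out of reach is approached as far as the arm can. A call with a gripper value outside its range is refused whole. The fingers move at their own pace and stop on an object; "squeeze" is the grip in N (left out, the last holds). Time passes only in rows, so rows that repeat a pose let the fingers close. It gives the time, the measured TCP pose, the force and the opening at its end, in the units of the state.
- r.get_obs(): the state, without advancing time (a new reading comes with each control period).
- eyes.camera(name): name is "scene" or "top"; returns a dict with "pixels" (400x640x3 uint8, red, green, blue), "K" (3x3 intrinsics, pixels), "distortion" ([k1, k2, p1, p2, k3] as OpenCV has them; the pictures are not rectified), "position" and "orientation" of the camera in the world. Camera axes: x right, y down, z forward; pixel columns grow to the right and rows downward; lengths in mm; the calibration is good to about 2 mm. A picture is of the moment at which its call begins. There is no depth.
- r.hand_in(): hands the job in, once; it reports no verdict.
The state is a dict: "t": time; "joint_positions": joint angles; "qd": joint speeds; "joint_torque": joint torques, N m; "tcp_pos": TCP position; "ee_rot": TCP orientation; "ft_force": force on the tool from outside, world axes, zero at the start; "ft_torque": the same for the moment, N m; "finger_gap": finger opening in mm.
Only numpy, scipy, OpenCV 4.12 (cv2) and the standard library are available. Lean on these libraries where they do the work, as an engineer would, in place of code of your own. Each camera call takes 0.05 s, during which the arm holds its last target. There are 200 camera calls.

## Task

Get a squareness reading: first turn the bezel of the checker's dial gauge until its red zero mark sits under the black pointer. Then take the orange-gripped steel square, lay it flat on the checker's plate and press it into the corner of the two bars until both of its outer edges touch flush along them, and finish while still holding it pressed firmly against both. Leave the dial at zero and do not disturb the can, wrench or bearing ring.

Things in the scene. Friction and masses are not known exactly. Their poses are not given: they have to be found in the camera images.
- checker: Fixed squareness checker: grey ground plate 160 (x) x 250 (y) x 10 mm thick on the bench, carrying two steel bars and a dial gauge. Origin at the centre of the plate's underside (on the bench). It is turned about the vertical; it cannot move. Plate and bars are lightly oiled: the square slides easily on them.
- end_bar: Fixed steel bar on the plate, 18 mm wide, 14 mm high (top 24 mm above the bench), origin at the corner point on the plate's top. Its working face looks along the checker's -x and contains the corner point; it runs from 12 to 145 mm from the corner along the checker's +y.
- side_bar: Fixed steel bar, same section, origin also at the corner point. Its working face looks along the checker's +y and contains the corner point; it runs from 12 to 130 mm from the corner along the checker's -x.
- corner (a point): Where the working faces of the two bars would meet, on the plate's top (10 mm above the bench); at (60, -30, 10) mm in the checker's frame, axes as the checker's.
- dial_center (a point): Centre of the white dial, 53.5 mm above the bench, at (10, -93, 53.5) mm in the checker's frame. The gauge lies face up behind the side bar. Its bezel is a dark ring 52 mm across, from 36.5 to 53.5 mm above the bench, gripped across its diameter from above at any yaw; the case below is 47 mm across.
- bezel (a joint): Angle of the bezel with its white scale and red zero mark, rad, positive counterclockwise from above. 0: red mark under the fixed black pointer, which points from the dial's centre along the checker's +y. Starts positive (turn it clockwise), stays where left, friction 0.04 N m, range -1.2 to 1.6.
- square: Loose flat square, 0.4 to 0.65 kg, flat on the bench. Origin on its underside below the grip's centre; outer corner at (50, -50) mm. Blue stock along own -x from the corner (130 long, 26 wide, 14 thick); steel blade along own +y (150, 26, 8 mm). Brace 18 wide, 8 thick under the grip. Seated: axes parallel to the checker's, stock along the side bar, blade along the end bar.
- square_grip (a point): Middle of the orange grip, 31 mm above the square's underside. The grip is an upright bar 56 long, 18 thick, top 44 mm above the underside; its length runs along the square's own (1, 1), so it is pinched along own (1, -1), the line to the outer corner. Fingertips at least 16 mm above the underside clear the legs.
- square_corner (a point): Outer corner of the square, on its underside, at (50, -50, 0) mm in the square's frame.
- spray_can: Red spray can, 58 mm across, 150 mm tall, standing; bystander. Origin at the centre of its foot.
- wrench: Steel wrench 180 mm long lying on the bench; bystander.
- bearing: Steel bearing ring, 62 mm across, 16 mm high, lying on the bench; bystander. Origin at the centre of its underside.
There are look-alikes about, which are no part of the job. There is more than one size of the square; the job needs the largest.

How it is judged (in metres and radians):
On the way, in this order (a step that is already met when the one before it is completed fails the run):
1. the dial is set to zero (value of joint bezel between -0.12 and 0.12 rad), for 0.4 s.
2. the square lies flat in the corner, pressed against both bars (x of square_corner in the frame of corner between -0.003 and 0.003 m and y of square_corner in the frame of corner between -0.003 and 0.003 m and z of square_corner in the frame of corner between -0.003 and 0.003 m and angle between the x axis of square and the x axis of checker, either way round below 0.025 rad and angle between square's own z axis and vertical below 0.04 rad and contact force between square and end_bar above 1.5 N and contact force between square and side_bar above 1.5 N and contact force between the fingers and square above 2 N), for 0.5 s.
At the end, for the whole second after the job is handed in: Bezel within 0.12 rad of zero; square gripped (over 2 N), its outer corner within 3 mm of the checker corner on each axis, parallel to the checker within 0.025 rad, flat within 0.04 rad, and pressing on each bar with over 1.5 N, through the last second (all of step 1 and all of step 2); the arm keeps its last pose, push and grip.
It fails at once if a bystander is moved by more than 30 mm (distance of any of spray_can, wrench, bearing from where it was at the start of the episode above 0.03 m).
It also fails if it takes over 64 s, if anything falls off the work surface, if the arm or the gripper's body presses on something with over 40 N, if the wrist force passes 120 N, or if a joint passes its speed limit or range.

## Working session

There is one attempt and no reset: what is moved stays moved. The work goes in short steps, Python scripts to look and compute and a tool call to move; the robot and the scene stay as the last step left them, time stands still between calls to the robot, and variables do not carry over. Pictures are saved under pics/ and viewed, about 8 in all and at most 12, crops included, and the job is handed in when it is done.

Besides the shell and the picture viewer there is one more tool, called after "Emit:" by a JSON object that holds its "method" and its "body", one argument or row to a line. jog_arm: Moves the arm, as the interface text tells. Its arguments: {"type":"object","properties":{"increments":{"type":"array","items":{"type":"array","items":{"type":"array","items":{"type":"number"}}}},"squeeze":{"type":"number"}},"required":["increments"]}

```bash
mkdir -p pics
cat > h.py <<'E'
import numpy as np, cv2
from scipy.spatial.transform import Rotation as R
from cell import r, eyes
def q(o): return R.from_quat([o[1],o[2],o[3],o[0]])
def grab(n,f):
    c=eyes.camera(n); np.savez('pics/'+f+'.npz',**{k:np.array(c[k]) for k in c}); cv2.imwrite('pics/'+f+'.png',c['pixels'][:,:,::-1]); return c
def load(f): return dict(np.load('pics/'+f+'.npz'))
def ray(c,uv):
    p=cv2.undistortPoints(np.array([[uv]],float),c['K'],c['distortion'])[0,0]
    return np.array(c['position']),q(c['orientation']).apply([p[0],p[1],1])
def atz(c,uv,z):
    o,d=ray(c,uv); return o+d*(z-o[2])/d[2]
def tri(c1,u1,c2,u2):
    o1,d1=ray(c1,u1);o2,d2=ray(c2,u2)
    s=np.linalg.lstsq(np.c_[d1,-d2],o2-o1,rcond=None)[0]
    a,b=o1+s[0]*d1,o2+s[1]*d2; return (a+b)/2,np.linalg.norm(a-b)
def proj(c,P):
    X=q(c['orientation']).inv().apply(np.atleast_2d(P)-c['position'])
    return cv2.projectPoints(X,np.zeros(3),np.zeros(3),c['K'],c['distortion'])[0][:,0]
E
python3 - <<'E'
from h import *
for n in('top','scene'):
    c=grab(n,n+'0'); print(n,c['position'],c['orientation'],c['K'][0])
print(r.get_obs())
E
```

```text
top [ 479.62023426  -50.28067805 1003.32397255] [ 0.03047028 -0.70200956  0.7106168  -0.03574784] [395.13383516   0.         318.85765747]
scene [1077.01677865  214.83182202  938.96505789] [-0.14866696  0.49781271  0.81839992 -0.2455651 ] [498.59367632   0.         318.18785471]
{'t': 0.1, 'joint_positions': array([-1.35553177e+00,  2.07350304e-01,  1.54287455e+00, -6.56801478e-06,
        1.39350617e+00, -1.50510325e-01]), 'qd': array([-0.00093836, -0.00044768, -0.0024897 , -0.00104506,  0.00145933,
       -0.00030876]), 'joint_torque': array([ 5.01472896e-04, -3.84089005e+01, -2.92547429e+01, -1.66917389e-04,
        4.83731637e-03, -1.59513814e-05]), 'tcp_pos': array([ 205.48957752, -536.26284902,  230.20297751]), 'ee_rot': array([-1.06852016e-03,  9.83321986e-01,  1.81870085e-01, -3.78413023e-05]), 'ft_force': array([-0.56543309, -0.9371793 , -0.03716293]), 'ft_torque': array([-0.02076054, -0.03704055, -0.02633513]), 'finger_gap': 85.48528979144831}
```

View pics/top0.png

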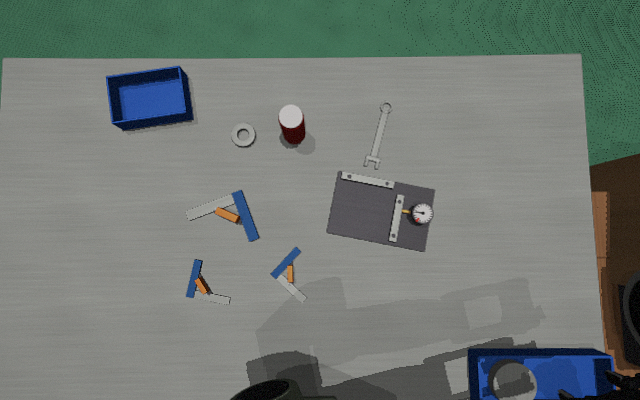

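View pics/scene0.png

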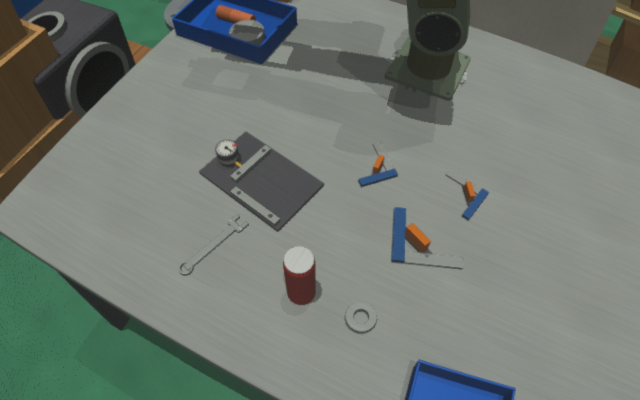

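Candidates in the top view: large square, grip at (228,215); small squares at (202,286) and (291,273). I choose the large one and check it in close crops.

Run:
```python
from h import *
def crop(im,x,y,w,h,s):
    o=cv2.resize(im[y:y+h,x:x+w],None,fx=s,fy=s,interpolation=cv2.INTER_CUBIC)
    for k in range(0,w,10): cv2.putText(o,str(x+k),(k*s,8),0,.3,(0,255,255)); cv2.line(o,(k*s,10),(k*s,14),(0,255,255))
    for k in range(10,h,10): cv2.putText(o,str(y+k),(0,k*s+3),0,.3,(0,255,255))
    return o
t=cv2.imread('pics/top0.png');s=cv2.imread('pics/scene0.png')
cv2.imwrite('pics/c1.png',np.hstack([crop(t,180,185,84,66,5)[:, :390],crop(t,322,165,120,90,5)[:330,:]])[:, :]) if 0 else None
A=crop(t,322,167,120,90,6); B=crop(s,195,125,132,105,6)
cv2.imwrite('pics/c1.png',A);cv2.imwrite('pics/c2.png',B)
C=crop(t,182,185,80,60,5);D=crop(s,388,200,80,75,5)
C=cv2.copyMakeBorder(C,0,75,0,0,0);
cv2.imwrite('pics/c3.png',np.hstack([C,D]))
```

```text
(no output)
```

View pics/c1.png

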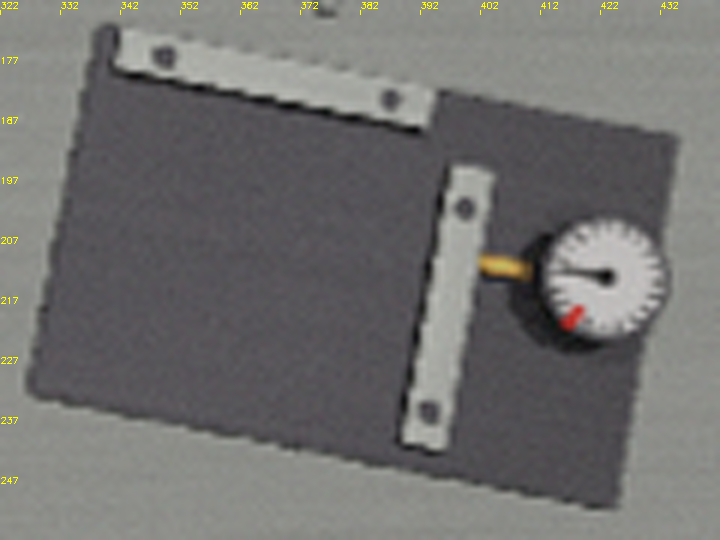

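View pics/c2.png

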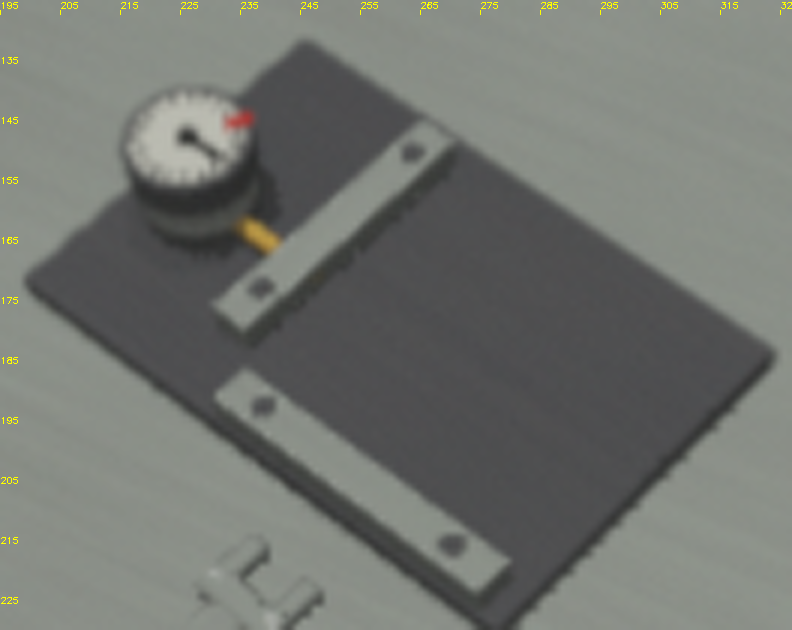

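View pics/c3.png

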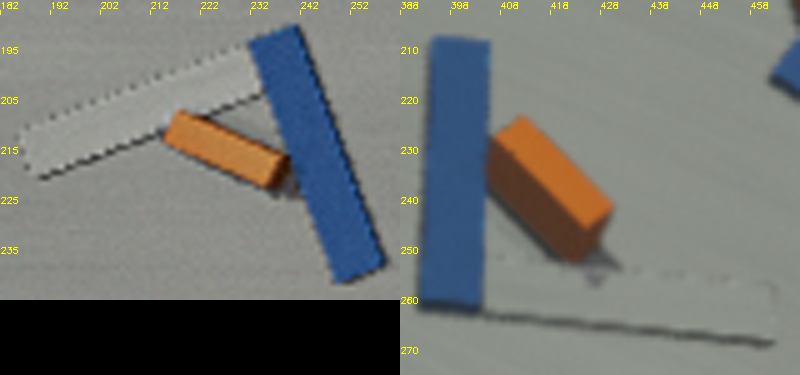

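The crops confirm the large square. Its outer corner is at top crop (300,25), which is pixel (242,190). The dial centre is near top pixel (423,213), and the red mark at (417,220) is counterclockwise of the pointer. Next I fit poses from both views.

```bash
cat > fit.py <<'E'
from h import *
from scipy.optimize import least_squares
T,S=load('top0'),load('scene0')
def px(l,o,s): return (np.array(l,float)+.5)/s-.5+np.array(o)
e=[(60,115,24),(78,115,24),(78,-18,24),(60,-18,24),(48,-30,24),(48,-48,24),(-70,-48,24),(-70,-30,24)]
p=[(-80,125,10),(-80,-125,10),(80,-125,10)]
d=[(10,-93,53.5)]
Mc=np.array(e+p+d,float)
Tc=px([(113,67),(120,27),(438,90),(425,130),(447,167),(495,172),(447,450),(402,440),(27,393),(618,508),(678,137),(607,277)],(322,167),6)
Sc=px([(512,560),(482,595),(213,393),(245,368),(245,333),(212,305),(430,117),(460,140),(775,353),(307,40),(27,280),(187,137)],(195,125),6)
a=np.array([1,1])/2**.5;b=np.array([1,-1])/2**.5
g=[(*(i*28*a+j*9*b),44) for i,j in((1,1),(1,-1),(-1,1),(-1,-1))]
Ms=np.array([(50,-50,14),(50,-24,14),(-80,-50,14),(-80,-24,14),(50,100,8),(24,100,8)]+g,float)
Ts=px([(300,25),(248,43),(385,265),(340,283),(20,128),(40,180),(180,110),(165,138),(290,157),(270,190)],(182,185),5)
Ss=px([(20,303),(82,303),(32,37),(90,40),(372,340),(375,285),(183,240),(213,207),(90,137),(123,115)],(388,200),5)
def pose(v,M): return R.from_euler('z',v[3]).apply(M)+[v[0],v[1],v[2]]
def fit(M,t,s,v0):
    f=lambda v:np.r_[(proj(T,pose(v,M))-t).ravel() if t is not None else [],(proj(S,pose(v,M))-s).ravel() if s is not None else []]
    return least_squares(f,v0,loss='soft_l1'),f
if __name__=='__main__':
  np.set_printoptions(precision=2,suppress=True)
  for M,t,s,uv in((Mc,Tc,Sc,(375,212)),(Ms,Ts,Ss,(228,215))):
    p0=atz(T,uv,0)
    for tt,ss in((t,s),(t,None),(None,s)):
        w=min((fit(M,tt,ss,[p0[0],p0[1],0,y])[0] for y in(-2,-.5,.5,2,3)),key=lambda w:w.cost)
        print(w.x,w.cost)
        if tt is not None and ss is not None: print(fit(M,tt,ss,w.x)[1](w.x).reshape(-1,2).T)
  print('heights dial',tri(T,Tc[-1],S,Sc[-1]),'grip',tri(T,Ts[6:].mean(0),S,Ss[6:].mean(0)),'barcorner',tri(T,Tc[3],S,Sc[3]),tri(T,Tc[4],S,Sc[4]))
  rm=tri(T,px([(573,318)],(322,167),6)[0],S,px([(238,122)],(195,125),6)[0]); print('red',rm)
E
python3 fit.py
```

```text
[ 540.19 -214.4    -3.01   -0.21] 4.365693557323027
[[ 0.5   0.68 -0.23  0.67  0.89 -0.01 -0.28  0.04  0.09 -0.22  0.41 -0.3
   0.2  -0.39  0.41  0.69  0.63  0.54 -0.87 -0.3   0.75  0.09 -0.39  0.72]
 [ 0.11 -0.18 -0.5  -0.17 -0.74 -0.18  0.09  0.33 -0.02  0.33 -0.24  0.05
  -0.04 -0.3   0.87 -0.08 -0.35  0.28  0.51  0.37 -0.61 -0.56 -0.19  0.44]]
[ 539.95 -214.06   -3.41   -0.2 ] 1.3335607059198178
[ 541.46 -213.89   -1.11   -0.21] 2.4074884950598774
[533.66 166.42  -5.4   -5.93] 3.879161926385533
[[-0.11  0.58  0.75 -0.05  0.2  -0.37  0.4   0.22 -0.7   0.15 -0.1  -0.06
   0.09  0.16  0.28 -0.64  0.36  0.53  0.35 -0.08]
 [-0.26 -0.19 -0.05  0.13  0.61 -0.16 -0.35  0.79 -0.45 -0.28 -0.78  0.51
   0.01  0.61  0.33  0.27 -1.91 -0.11  0.14 -0.04]]
[533.74 167.51  -8.91   0.35] 1.3765576419697036
[535.02 166.36  -3.32  -5.92] 2.2149395086492767
heights dial (array([ 531.13, -308.4 ,   51.74]), np.float64(1.1282988218584378)) grip (array([533.7 , 166.67,  36.42]), np.float64(0.5933565396801126)) barcorner (array([ 595.52, -244.16,   20.79]), np.float64(3.1559007216463573)) (array([ 580.35, -253.81,   18.19]), np.float64(4.047857265988461))
red (array([ 515.09, -294.92,   50.69]), np.float64(2.1539032007951984))
```

```bash
cat >> h.py <<'E'
def inc(p,psi,tp,tpsi):
    d=np.array(tp,float)-p; c,s=np.cos(psi),np.sin(psi)
    return np.round([-np.degrees(tpsi-psi),d[0]*c+d[1]*s,d[0]*s-d[1]*c,-d[2]],1)  # turn z, dx,dy,dz
E
python3 - <<'E'
from fit import *
np.set_printoptions(precision=3,suppress=True)
def fit0(M,t,s,v):
    f=lambda u:np.r_[(proj(T,pose([u[0],u[1],0,u[2]],M))-t).ravel(),(proj(S,pose([u[0],u[1],0,u[2]],M))-s).ravel()]
    return least_squares(f,v,loss='soft_l1').x
c=fit0(Mc,Tc,Sc,[540,-214,-.2]);s=fit0(Ms,Ts,Ss,[534,166,.35]);print(c,s)
P=lambda u:R.from_euler('z',u[2])
print('dial',P(c).apply([10,-93,53.5])+[c[0],c[1],0])
for C,rd,ct in((T,px([(573,318)],(322,167),6)[0],Tc[-1]),(S,px([(240,121)],(195,125),6)[0],Sc[-1])):
    v=atz(C,rd,53.5)-atz(C,ct,53.5); print('bezel',np.arctan2(v[1],v[0])-c[2]-np.pi/2,v)
d=[531,-307.5]
p0=[205.663,-536.964,231.282]
print(inc(p0,.3658,[*d,110],.3658))
E
```

```text
[ 540.817 -213.529   -0.207] [535.125 166.008   0.354]
dial [ 531.494 -306.6     53.5  ]
bezel 1.059958881494409 [-16.262  14.2     0.   ]
bezel 1.0593789305769792 [-15.971  13.962   0.   ]
[ -0.  385.9 -97.9 121.3]
```

Emit:
{"method": "jog_arm", "body": {
  "increments": [
    [[0,0,0,386,-98,0,0],[0,0,0,386,-98,0,0],[0,0,0,386,-98,0,0],[0,0,0,386,-98,0,0],[0,0,0,386,-98,0,0],[0,0,0,386,-98,0,0],[0,0,0,386,-98,0,0],[0,0,0,386,-98,0,0],[0,0,0,386,-98,0,0],[0,0,0,386,-98,30,0],[0,0,0,386,-98,60,0],[0,0,0,386,-98,90,0],[0,0,0,386,-98,121,0],[0,0,0,386,-98,121,0],[0,0,0,386,-98,121,0],[0,0,0,386,-98,121,0]]
  ],
  "squeeze": 30
}}

```text
t: 1.7
tcp_pos: [532.1, -308.6, 112.4]
ee_rot: [0.001, 0.983, 0.182, 0.001]
ft_force: [0.1, 0.7, -0.3]
finger_gap: 85.4
```

Emit:
{"method": "jog_arm", "body": {
  "increments": [
    [[0,0,0,0,0,25,0],[0,0,0,0,0,50,0],[0,0,0,0,0,70,0],[0,0,0,0,0,70,0],[0,0,0,0,0,70,0],[0,0,0,0,0,70,1],[0,0,0,0,0,70,1],[0,0,0,0,0,70,1],[0,0,0,0,0,70,1],[0,0,0,0,0,70,1],[0,0,0,0,0,70,1],[0,0,0,0,0,70,1]]
  ],
  "squeeze": 30
}}

```text
t: 2.9
tcp_pos: [532.1, -307.9, 42.5]
ee_rot: [0.001, 0.983, 0.182, 0.001]
ft_force: [-0.6, 2.3, 6.0]
finger_gap: 50.2
```

Emit:
{"method": "jog_arm", "body": {
  "increments": [
    [[0,0,6,0,0,0,1],[0,0,12,0,0,0,1],[0,0,18,0,0,0,1],[0,0,24,0,0,0,1],[0,0,30,0,0,0,1],[0,0,36,0,0,0,1],[0,0,42,0,0,0,1],[0,0,48,0,0,0,1],[0,0,54,0,0,0,1],[0,0,60.7,0,0,0,1],[0,0,60.7,0,0,0,1],[0,0,60.7,0,0,0,1],[0,0,60.7,0,0,0,0],[0,0,60.7,0,0,0,0],[0,0,60.7,0,0,0,0],[0,0,60.7,0,0,0,0],[0,0,60.7,0,0,-30,0],[0,0,60.7,0,0,-70,0],[0,0,60.7,0,0,-110,0],[0,0,60.7,0,0,-150,0]]
  ],
  "squeeze": 30
}}

```text
t: 4.9
tcp_pos: [530.8, -307.3, 191.5]
ee_rot: [-0.0, 0.94, -0.34, -0.0]
ft_force: [1.4, 0.1, -0.8]
finger_gap: 85.7
```

Run:
```python
from h import *
np.set_printoptions(precision=4,suppress=True)
o=r.get_obs();print(o['t'],o['tcp_pos'],o['ee_rot'],o['joint_positions'])
t=grab('top','top1')['pixels'];s=grab('scene','scene1')['pixels']
A=cv2.resize(t[185:240,395:450],None,fx=7,fy=7,interpolation=cv2.INTER_CUBIC);B=cv2.resize(s[120:175,205:260],None,fx=7,fy=7,interpolation=cv2.INTER_CUBIC)
cv2.imwrite('pics/d1.png',np.hstack([A,B])[:,:,::-1])
```

```text
4.9 [ 530.7609 -307.2543  191.4566] [-0.0001  0.9404 -0.34   -0.0003] [-0.6658  0.32    1.4843 -0.      1.3379  1.5988]
```

View pics/d1.png

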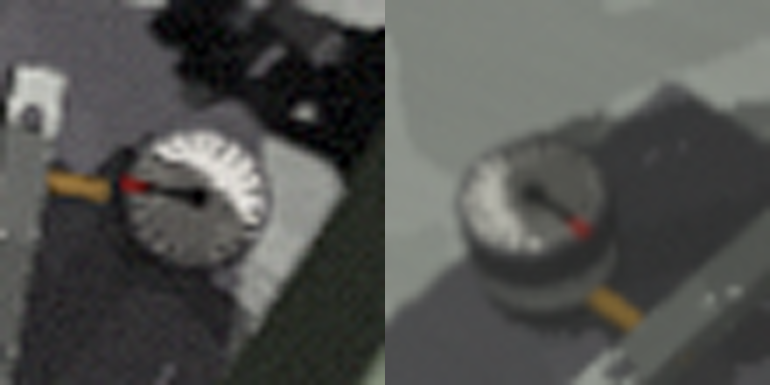

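The red mark is now under the pointer in both panels (top panel: mark at (132,186), centre at (200,197)). Next I go over to the square.

Emit:
{"method": "jog_arm", "body": {
  "increments": [
    [[0,0,-8,-38,-46,0,0],[0,0,-16,-70,-85,0,0],[0,0,-24,-100,-122,0,0],[0,0,-32,-130,-159,0,0],[0,0,-40,-160,-196,0,0],[0,0,-48,-190,-232,0,0],[0,0,-56,-220,-269,0,0],[0,0,-64,-250,-305,0,0],[0,0,-72,-280,-342,0,0],[0,0,-80,-300,-366.6,0,0],[0,0,-88,-300,-366.6,30,0],[0,0,-96,-300,-366.6,60,0],[0,0,-105,-300,-366.6,90,0],[0,0,-105,-300,-366.6,100,0],[0,0,-105,-300,-366.6,100,0],[0,0,-105,-300,-366.6,100,0]]
  ],
  "squeeze": 30
}}

```text
t: 6.6
tcp_pos: [535.6, 166.3, 91.2]
ee_rot: [0.0, 0.843, 0.538, 0.001]
ft_force: [-0.5, 0.1, 0.0]
finger_gap: 85.4
```

Run:
```python
from h import *
np.set_printoptions(precision=4,suppress=True)
o=r.get_obs();print(o['t'],o['tcp_pos'],2*np.arctan2(o['ee_rot'][2],o['ee_rot'][1]))
```

```text
6.6 [535.6057 166.2774  91.1572] 1.136667294951764
```

Emit:
{"method": "jog_arm", "body": {
  "increments": [
    [[0,0,0,0,0,25,0],[0,0,0,0,0,50,0],[0,0,0,0,0,65,0],[0,0,0,0,0,70,0],[0,0,0,0,0,70,0],[0,0,0,0,0,70,1],[0,0,0,0,0,70,1],[0,0,0,0,0,70,1],[0,0,0,0,0,70,1],[0,0,0,0,0,70,1],[0,0,0,0,0,70,1],[0,0,0,0,0,70,1],[0,0,0,0,0,70,1],[0,0,0,0,0,70,1],[0,0,0,0,0,70,1]]
  ],
  "squeeze": 70
}}

```text
t: 8.1
tcp_pos: [535.5, 166.3, 21.0]
ee_rot: [0.0, 0.842, 0.539, 0.001]
ft_force: [0.2, -0.4, 6.0]
finger_gap: 16.5
```

Run:
```python
from h import *
np.set_printoptions(precision=4,suppress=True)
o=r.get_obs();print(o['t'],o['tcp_pos'],2*np.arctan2(o['ee_rot'][2],o['ee_rot'][1]),o['finger_gap'],o['ft_force'])
```

```text
8.1 [535.5029 166.3493  20.9547] 1.1389581692961837 16.45802479014283 [ 0.2454 -0.4178  5.9987]
```

Emit:
{"method": "jog_arm", "body": {
  "increments": [
    [[0,0,0,0,0,-20,1],[0,0,0,0,0,-45,1],[0,0,0,-15,8,-60,1],[0,0,4,-40,20,-60,1],[0,0,8,-75,37,-60,1],[0,0,12,-110,54,-60,1],[0,0,16,-145,71,-60,1],[0,0,20,-180,88,-60,1],[0,0,24,-215,105,-60,1],[0,0,28,-250,122,-60,1],[0,0,32.1,-280,137,-60,1],[0,0,32.1,-300,147,-60,1],[0,0,32.1,-309.8,151.7,-60,1],[0,0,32.1,-309.8,151.7,-60,1],[0,0,32.1,-309.8,151.7,-60,1],[0,0,32.1,-309.8,151.7,-60,1]]
  ],
  "squeeze": 70
}}

```text
t: 9.7
tcp_pos: [542.2, -176.6, 79.5]
ee_rot: [-0.001, 0.958, 0.286, -0.001]
ft_force: [0.2, 0.7, -6.0]
finger_gap: 16.8
```

Run:
```python
from h import *
np.set_printoptions(precision=4,suppress=True)
o=r.get_obs();print(o['t'],o['tcp_pos'],2*np.arctan2(o['ee_rot'][2],o['ee_rot'][1]),o['finger_gap'],o['ft_force'])
t=grab('top','top2')['pixels'];s=grab('scene','scene2')['pixels']
A=cv2.resize(t[155:265,310:440],None,fx=6,fy=6,interpolation=cv2.INTER_CUBIC);B=cv2.resize(s[120:240,185:335],None,fx=5,fy=5,interpolation=cv2.INTER_CUBIC)
cv2.imwrite('pics/e1.png',A[:,:,::-1]);cv2.imwrite('pics/e2.png',B[:,:,::-1])
```

```text
9.7 [ 542.2331 -176.643    79.5174] 0.5802574754898587 16.77151878155415 [ 0.231   0.6779 -6.0451]
```

View pics/e1.png

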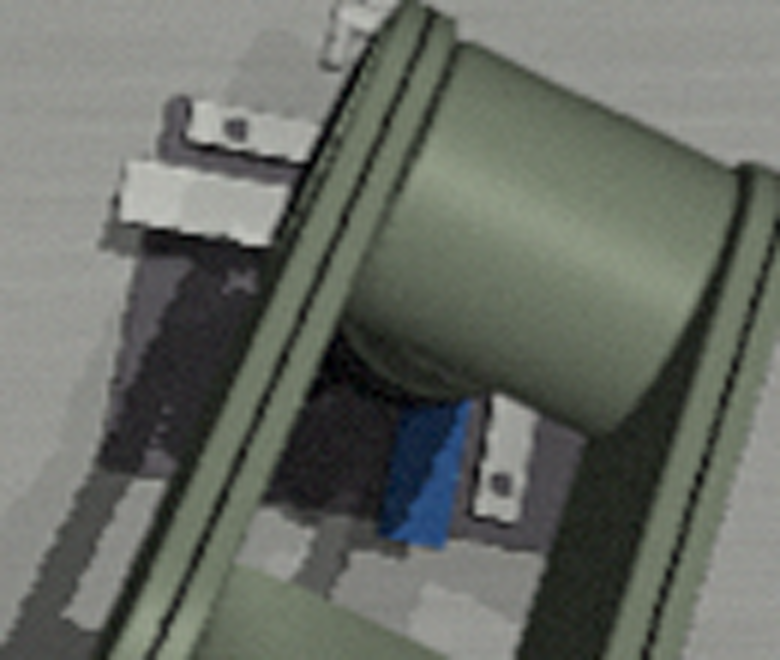

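View pics/e2.png

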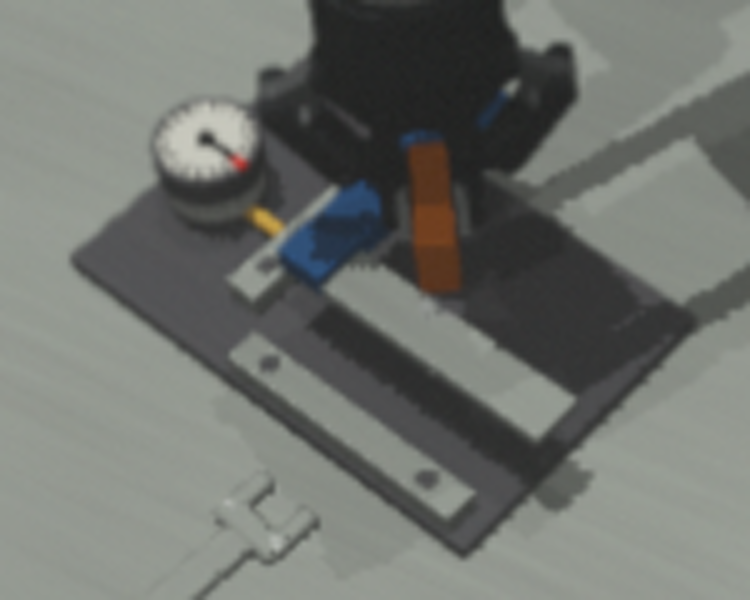

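Run:
```python
from fit import *
np.set_printoptions(precision=3,suppress=True)
M=np.array([(50,-50,14),(50,-24,14),(50,100,8),(24,100,8)],float); s=px([(281,252),(318,286),(540,442),(577,400)],(185,120),5)
M2=np.array([(50,100,8),(24,100,8),(-80,-50,14),(-80,-24,14)],float); t=px([(125,160),(117,222),(447,545),(380,532)],(310,155),6)
for z in(60,None):
    g=(lambda u:[u[0],u[1],60,u[2]]) if z else (lambda u:[u[0],u[1],u[3],u[2]])
    f=lambda u:np.r_[(proj(S,pose(g(u),M))-s).ravel(),(proj(T,pose(g(u),M2))-t).ravel()]
    w=least_squares(f,[543,-178,-.2]+([] if z else [60]));print(w.x,w.cost,w.fun.round(1))
```

```text
[ 543.257 -175.005   -0.19 ] 4.148238324583193 [-0.8 -0.4  0.5 -1.2  0.5 -0.7  1.1 -0.6  0.1 -1.4 -0.5 -1.1  0.1 -0.4
  0.3 -0.2]
[ 541.822 -176.264   -0.193   54.336] 1.5994543680176272 [-0.6  0.4  0.7 -0.4  0.2  0.1  0.8  0.3  0.7 -0.6  0.1 -0.4  0.1  0.2
  0.4  0.4]
```

Emit:
{"method": "jog_arm", "body": {
  "increments": [
    [[0,0,0,0,0,15,1],[0,0,0,0,0,30,1],[0,0,0,0,0,40,1],[0,0,0,0,0,46,1],[0,0,0,0,0,48,1],[0,0,0,0,0,49,1],[0,0,0,0,0,50,1],[0,0,0,0,0,50,1],[0,0,0,0,0,50,1]]
  ],
  "squeeze": 70
}}

```text
t: 10.7
tcp_pos: [543.5, -178.9, 31.0]
ee_rot: [0.001, 0.958, 0.285, 0.001]
ft_force: [0.3, -1.0, -3.8]
finger_gap: 16.6
```

```bash
cat > st.py <<'E'
from h import *
np.set_printoptions(precision=3,suppress=True)
o=r.get_obs();print(o['t'],o['tcp_pos'],2*np.arctan2(o['ee_rot'][2],o['ee_rot'][1]),o['finger_gap'],o['ft_force'],o['ft_torque'])
print('force in checker axes',R.from_euler('z',.207).apply(o['ft_force']))
print('tcp, checker frame from planned seat',R.from_euler('z',.207).apply(o['tcp_pos']-[554.4,-196.5,0]))
E
python3 st.py
```

```text
10.7 [ 543.535 -178.948   30.982] 0.5786761547109371 16.632049369626074 [ 0.322 -1.023 -3.826] [-0.044  0.038  0.008]
force in checker axes [ 0.526 -0.935 -3.826]
tcp, checker frame from planned seat [-14.24   14.944  30.982]
```

Emit:
{"method": "jog_arm", "body": {
  "increments": [
    [[0,0,0,0,0,0.5,1],[0,0,0,0,0,1,1],[0,0,0,0,0,1,1],[0,0,0,0,3,1,1],[0,0,0,0,6,1,1],[0,0,0,0,9,1,1],[0,0,0,0,11,1,1],[0,0,0,0,13,1,1],[0,0,0,0,15,1,1],[0,0,0,0,15,1,1]]
  ],
  "squeeze": 70
}}

```text
t: 11.7
tcp_pos: [552.6, -191.7, 31.0]
ee_rot: [0.001, 0.958, 0.285, 0.001]
ft_force: [-0.5, 1.3, 5.2]
finger_gap: 16.9
```

```bash
python3 st.py
```

```text
11.7 [ 552.62  -191.722   30.957] 0.5786801275575107 16.92388974011188 [-0.458  1.278  5.185] [ 0.307  0.294 -0.   ]
force in checker axes [-0.711  1.156  5.185]
tcp, checker frame from planned seat [-2.724  4.31  30.957]
```

Emit:
{"method": "jog_arm", "body": {
  "increments": [
    [[0,0,0,0,1,0,1],[0,0,0,0,2,0,1],[0,0,0,0,3,0,1],[0,0,0,0,4,0,1],[0,0,0,0,5,0,1],[0,0,0,0,5,0,1],[0,0,0,0,5,0,1]]
  ],
  "squeeze": 70
}}

```text
t: 12.4
tcp_pos: [555.2, -195.6, 31.0]
ee_rot: [0.001, 0.958, 0.285, 0.001]
ft_force: [-0.6, 1.2, 5.8]
finger_gap: 16.8
```

```bash
python3 st.py
```

```text
12.4 [ 555.17  -195.638   30.962] 0.5787698776523916 16.778521058726053 [-0.572  1.185  5.849] [0.347 0.331 0.026]
force in checker axes [-0.803  1.042  5.849]
tcp, checker frame from planned seat [ 0.576  1.002 30.962]
```

No contact with the bars yet, so I keep pushing in small steps.

Emit:
{"method": "jog_arm", "body": {
  "increments": [
    [[0,0,0,0,0.7,0,1],[0,0,0,0,1.4,0,1],[0,0,0,0,2,0,1],[0,0,0,0,2,0,1],[0,0,0,0,2,0,1]]
  ],
  "squeeze": 70
}}

```text
t: 12.9
tcp_pos: [555.6, -196.4, 30.9]
ee_rot: [-0.0, 0.958, 0.285, 0.001]
ft_force: [-2.6, 4.1, 7.4]
finger_gap: 16.8
```

```bash
python3 st.py
```

```text
12.9 [ 555.642 -196.404   30.95 ] 0.5787318910335298 16.790560148135256 [-2.568  4.113  7.426] [ 0.644  0.518 -0.036]
force in checker axes [-3.359  3.498  7.426]
tcp, checker frame from planned seat [ 1.196  0.349 30.95 ]
```

Emit:
{"method": "jog_arm", "body": {
  "increments": [
    [[0,0,0,0,0.7,0,1],[0,0,0,0,1.4,0,1],[0,0,0,0,2,0,1],[0,0,0,0,2,0,1],[0,0,0,0,2,0,1]]
  ],
  "squeeze": 70
}}

```text
t: 13.4
tcp_pos: [555.5, -197.0, 30.9]
ee_rot: [-0.002, 0.958, 0.285, -0.0]
ft_force: [-5.9, 7.4, 13.2]
finger_gap: 16.5
```

```bash
python3 st.py
```

```text
13.4 [ 555.515 -196.963   30.941] 0.5787539559685021 16.52411201488899 [-5.936  7.38  13.189] [ 0.913  0.892 -0.104]
force in checker axes [-7.326  6.002 13.189]
tcp, checker frame from planned seat [ 1.187 -0.224 30.941]
```

Run:
```python
from h import *
t=grab('top','top3')['pixels'];s=grab('scene','scene3')['pixels']
A=cv2.resize(s[120:230,195:325],None,fx=6,fy=6,interpolation=cv2.INTER_CUBIC)
B=cv2.resize(t[165:255,325:425],None,fx=6,fy=6,interpolation=cv2.INTER_CUBIC)
cv2.imwrite('pics/f1.png',A[:,:,::-1]);cv2.imwrite('pics/f2.png',B[:,:,::-1])
```

```text
(no output)
```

View pics/f1.png

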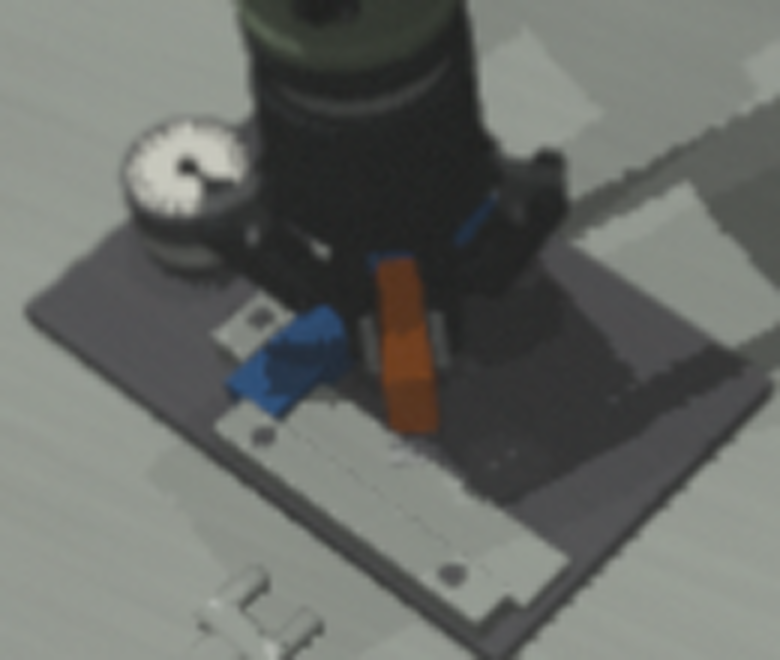

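View pics/f2.png

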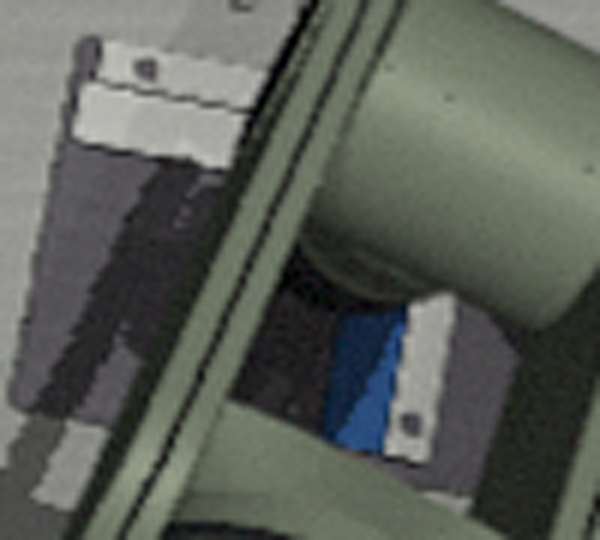

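Blade against the end bar and stock against the side bar both look flush, with no visible gap. The red mark is hidden behind the gripper knuckle in this view, but the gripper does not come near the bezel. I press a little firmer and settle.

Emit:
{"method": "jog_arm", "body": {
  "increments": [
    [[0,0,0,0,0.5,0,1],[0,0,0,0,1,0,1],[0,0,0,0,1,0,1],[0,0,0,0,1,0,1],[0,0,0,0,1,0,1],[0,0,0,0,1,0,1],[0,0,0,0,1,0,1],[0,0,0,0,1,0,1],[0,0,0,0,1,0,1],[0,0,0,0,1,0,1],[0,0,0,0,1,0,1]]
  ],
  "squeeze": 70
}}

```text
t: 14.6
tcp_pos: [555.5, -197.3, 30.9]
ee_rot: [-0.002, 0.958, 0.285, -0.001]
ft_force: [-8.4, 8.8, 14.1]
finger_gap: 16.7
```

```bash
python3 st.py
python3 - <<'E'
from fit import *
# square pose from seated views (blade end corners, stock corners)
np.set_printoptions(precision=3,suppress=True)
S2=load('scene3')
# bezel still at zero? look for red pixels near the dial in both views, old and new
c=[540.8,-213.5,0]
for n in('top1','scene1','top3','scene3'):
    C=load(n); uv=proj(C,[[531.2,-307.3,53.5]])[0]
    im=C['pixels'].astype(int); x,y=uv.astype(int); w=im[y-14:y+15,x-14:x+15]
    m=(w[...,0]>w[...,1]*1.8)&(w[...,0]>90)&(w[...,2]*1.8<w[...,0])&(w[...,1]<90); yy,xx=np.nonzero(m)
    print(n,uv,m.sum(),(xx.mean()+x-14,yy.mean()+y-14) if m.any() else None)
E
```

```text
14.6 [ 555.461 -197.275   30.937] 0.5789023197062243 16.652660018822235 [-8.391  8.785 14.073] [ 1.054  1.056 -0.083]
force in checker axes [-10.018   6.873  14.073]
tcp, checker frame from planned seat [ 1.197 -0.54  30.937]
top1 [422.707 212.579] 5 (np.float64(413.0), np.float64(211.0))
scene1 [226.254 147.165] 2 (np.float64(232.5), np.float64(152.0))
top3 [422.707 212.579] 0 None
scene3 [226.254 147.165] 0 None
```

The end-bar contact is clear, but y still creeps, so I probe by pushing only along checker -y.

Emit:
{"method": "jog_arm", "body": {
  "increments": [
    [[0,0,0,-0.4,0.4,0,1],[0,0,0,-0.8,0.8,0,1],[0,0,0,-1.1,1.1,0,1],[0,0,0,-1.1,1.1,0,1],[0,0,0,-1.1,1.1,0,1],[0,0,0,-1.1,1.1,0,1]]
  ],
  "squeeze": 70
}}

```text
t: 15.2
tcp_pos: [555.4, -197.5, 30.9]
ee_rot: [-0.003, 0.958, 0.285, -0.0]
ft_force: [-7.3, 12.7, 14.9]
finger_gap: 16.6
```

```bash
python3 st.py
```

```text
15.2 [ 555.428 -197.49    30.945] 0.5786342428567948 16.55949530652882 [-7.255 12.66  14.914] [ 1.511  0.926 -0.1  ]
force in checker axes [-9.702 10.899 14.914]
tcp, checker frame from planned seat [ 1.209 -0.758 30.945]
```

Both bars now push back stiffly at about 10 N each. Handing in.

```bash
python3 -c "
from cell import r
print(r.hand_in())"; python3 st.py
```

```text
the job is handed in; nothing more can be done
None
the job is handed in; nothing more can be done
```

The bezel is set to zero, and the large square was seated in the corner and still gripped and pressed against both bars when I handed in at about 15.2 s. The hand-in gave no verdict.

- **Bezel:** I turned it about 60.7° clockwise. Pictures from both cameras taken just afterwards, and the scene picture with the square held above the plate, showed the red mark under the black pointer. In the last pictures the gripper hid the mark, so I could not see it again. I estimate the gripper stayed clear of the dial.
- **Seating:** the last wrist force was about 10 N against each bar and 15 N down. Up to about 3 N of each sideways force may be friction. A separate push toward the side bar raised that force by 4 N while the tool moved only 0.2 mm, so that contact is real. The pictures, taken just before the last two small pushes, show no visible gap along either bar.
- **Alignment:** the tool's angle is within about 0.001 rad of my estimate of the checker's. The final tool position is 1.2 mm and 0.8 mm from the planned seat, which is within my measuring error. An earlier picture fit, with the square still in the air, gave about 0.015 rad off parallel. I did not re-measure the square's own angle after seating.
- **Disagreement:** heights fitted from the pictures came out 3–5 mm low, which I put down to camera calibration, so I used the heights in the text.
- **Bystanders:** the arm's path kept well away from the can, wrench and ring, but I did not measure their positions at the end.

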